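# Wedge up the painting board

### The job

The wash on the painting board should run a little to the far side: slide the stand's transport lock outward to its end stop so that the board is free, then push the loose wooden wedge, thin end first and flat on the table, under the board's near edge until that edge has just lifted off the stand, by about 6 mm and less than 1 cm. Finish with the gripper still holding the wedge there, the board carried by the wedge alone and the lock left open, without disturbing the two paint tubes or the dish.

Things in the scene. Friction and masses are not known exactly. Their poses are not given: they have to be found in the camera images.
- stand: Wooden stand fixed to the table. Origin at table level under the middle of the board's near, free edge; x points to the board's hinge (away from the robot), y left. Runners 20 mm wide, 22 mm high at y = +-130 mm carry the board; between them the front is open, 22 mm high, back to x = 270 mm. Lock bracket on the left: x 30 to 90, y 143 to 268 mm, 30 mm high, steel lips and end plate to 42 mm.
- board: Plywood painting board 280 x 280 x 12 mm with a taped sheet, 0.5 to 1 kg, hinged along its far edge. Origin: middle of the lower edge of its near, free side; x points to the hinge. At rest it lies level on the runners, so the origin is 22 mm and its top 34 mm above the table. It swings up freely and falls back by its weight. With the lock shut the near edge can rise only about 2 mm.
- lock (a joint): Travel of the transport lock (m) along the stand's +y, outward, away from the board: 0 fully shut, 0.05 the open end stop. It starts at 0 to 0.008, slides with about 2 N of friction and stays where it is left. Its flat steel tongue, at 36 to 40 mm height, reaches over the board until the lock is open.
- lock_grip (a point): Middle of the lock's upright metal grip: a block 20 mm along the stand's x, 16 mm along y and 34 mm high, from 40 to 74 mm above the table; this point is 57 mm above the table. At lock 0 it is at x = 60, y = 185 mm in the stand's frame, and moves with the lock.
- wedge: Loose dark wooden wedge, 140 mm long, 36 mm wide, about 0.13 kg, flat on the table right of the stand. Origin under the middle of its square heel (x -25 to 25 mm, 34 mm high, flat top); +x points to the thin end. From x = 25 mm the top slopes straight down to 4 mm height at the thin end, x = 115 mm; it is 22 mm high at x = 61 mm and 28 mm high at x = 43 mm.
- wedge_tip (a point): Middle of the wedge's thin end, on its underside, 115 mm from the wedge's origin.
- tube_a: Paint tube with black cap, 143 mm long, 40 mm wide and 32 mm high, lying on the table in front of the stand on the left. Leave it alone.
- tube_b: Paint tube of the same size lying to the right of the stand, further back. Leave it alone.
- dish: White ceramic mixing dish, 90 mm across, 30 mm high, left of the stand, further back. Leave it alone.
Not all that is in view belongs to the job. There is more than one size of the wedge; the one meant has the size given above.

How it is judged:
By the outcome, as a careful person would: the job done as asked, in the order asked, and still so for the second after the job is handed in, while the arm keeps its last pose, push and grip.
It also fails if it takes over 54 s, if anything falls off the work surface, if the arm or the gripper's body presses on something with over 40 N, if the wrist force passes 120 N, or if a joint passes its speed limit or range.

### The arm

A 6-joint arm with a two-finger parallel gripper is mounted at the origin on the work surface. World frame = base frame: x ahead of the robot, y to its left, z up, the work surface at z = 0. Lengths are in m, angles in rad, forces in N, time in s.
With the tool pointing down it reaches from about 0.35 to 0.775 m from the base axis. Payload 7.3 kg.
Tool frame: the origin (TCP) lies at the centre of the arm's flange, where the gripper is bolted on; the fingertips stand 178 mm ahead of it and the grasp point (between the pads) lies 159 mm ahead of it (tip_extent is the distance from the TCP to the fingertips, in m); z points along the fingers, y is the line along which they close (so a half turn about z gives the same grasp; the last joint's range is limited). The gripper opens to 92 mm and grips with 3 to 60 N. Pads are 19 mm wide; open, the fingers measure 130 mm over their backs; the gripper's body (75 mm by 190 mm) begins 47 mm behind the grasp point.
Start: joints at [1.141, 0.342, 1.524, -0, 1.275, -0.146], TCP at [0.147, 0.504, 0.405] pointing down, gripper open.
Joint ranges: [-2.53, 2.53], [-0.77, 2.02], [0.04, 2.7], [-1, 4.14], [0.28, 2.66], [-3.11, 3.11]. Speed limits (rad/s): [2.57, 2.57, 3.14, 3.14, 3.14, 3.14].

### API

Orientations are given as [roll, pitch, yaw] about the fixed x, y, z axes, in that order (R = Rz(yaw) Ry(pitch) Rx(roll)).
In Python, from cell import * gives the robot as it stands.
- The arm moves only by the tool arm_command, never from a script. Its arguments are lists of equal length, an entry for each row: "xyz": the shift along the world's x, y, z in mm, a list of three; "spin": the turn about the world's z in degrees. In form: {"xyz": [[tx, ty, tz], ...], "spin": [spin, ...]}. A call has 1 to 20 rows; each row shifts and turns the commanded pose from where the row before left it; what a row does not reach is not made up. A row lasts 1/10 s, in which the tool goes at most 50 mm and 8.59 degrees, less where a joint would pass 70% of its speed; a pose out of reach is approached as far as the arm can. A call with a gripper value outside its range is refused whole. "jaw" is the opening, from -1 (shut) to 1 (fully open), set as the call begins (left out, the last holds). The fingers move at their own pace and stop on an object; "squeeze" is the grip in N (left out, the last holds). Time passes only in rows, so rows that do not move let the fingers close. It gives the time, the measured TCP pose, the force, the opening and the grip force at its end, in the units of the state.
- observe(): the state, without advancing time (a new reading comes with each control period).
- read_camera(name): name is "scene" or "top" or "wrist"; returns a dict with "img" (384x512x3 uint8, red, green, blue), "depth" (384x512 float32, m along the optical axis (not along the pixel's ray), 0 where there is no reading), "fx", "fy", "cx", "cy" (pixels), "world_from_camera" (4x4, takes a point from camera to world coordinates). Camera axes: x right, y up, looking along -z (the intrinsics and any distortion apply to the point x, -y, -z); pixel columns grow to the right and rows downward; lengths in m; the calibration is good to about 2 mm. A picture is of the moment at which its call begins.
- hand_in(): hands the job in; it is judged then, once.
The state is a dict: "time": time; "qpos": joint angles; "qvel": joint speeds; "joint_efforts": joint torques, N m; "tool_pos": TCP position; "tool_rot": TCP orientation; "contact_force": force on the tool from outside, world axes, zero at the start; "torque": the same for the moment, N m; "opening": finger opening in m; "grip_force": force on a finger pad.
Only numpy, scipy, OpenCV 4.12 (cv2) and the standard library are available. Lean on these libraries where they do the work, as an engineer would, in place of code of your own. Each camera call takes 0.05 s, during which the arm holds its last target. There are 200 camera calls.

## Working session

There is one attempt and no reset: what is moved stays moved. The work goes in short steps, Python scripts to look and compute and a tool call to move; the robot and the scene stay as the last step left them, time stands still between calls to the robot, and variables do not carry over. Pictures are saved under pics/ and viewed, at most 10 in all, crops included, and the job is handed in when it is done.

Besides the shell and the picture viewer there is one more tool, called after ">>>" as a command line: name --pt "numbers of a row" for each row, then --argument value for the rest. arm_command: Moves the arm, as the interface text tells. Its arguments: {"type":"object","properties":{"xyz":{"type":"array","items":{"type":"array","items":{"type":"number"}}},"spin":{"type":"array","items":{"type":"number"}},"jaw":{"type":"number"},"squeeze":{"type":"number"}},"required":["xyz","spin"]}

```bash
mkdir -p pics; ls; cat > h.py <<'E'
from cell import *
import numpy as np, cv2
def grab(n):
    c=read_camera(n); np.savez(''+n+'.npz',**{k:np.array(v) for k,v in c.items()}); return c
def cloud(c):
    h,w=c['depth'].shape; u,v=np.meshgrid(np.arange(w),np.arange(h)); d=c['depth']
    p=np.stack([(u-c['cx'])/c['fx']*d,-(v-c['cy'])/c['fy']*d,-d,np.ones_like(d)],-1)
    return (p@np.array(c['world_from_camera']).T)[...,:3]
E
python3 - <<'E'
from h import *
for n in ('top','scene'):
    c=grab(n); cv2.imwrite(f'pics/{n}0.png',c['img'][...,::-1]); print(n,c['fx'],c['cx'],c['cy'],np.round(c['world_from_camera'],3).tolist(),[k for k in c])
o=observe(); print(o)
E
```

```text
pics
top 462.4747416033121 257.14144760493707 186.17656757828803 [[0.011, 0.972, -0.235, 0.173], [-1.0, 0.012, 0.003, -0.047], [0.006, 0.235, 0.972, 1.552], [0.0, 0.0, 0.0, 1.0]] ['img', 'depth', 'fx', 'fy', 'cx', 'cy', 'world_from_camera']
scene 437.7737815494298 251.45009363838312 184.49953853116094 [[-0.294, -0.777, 0.557, 1.14], [0.956, -0.242, 0.168, 0.148], [0.004, 0.581, 0.814, 0.983], [0.0, 0.0, 0.0, 1.0]] ['img', 'depth', 'fx', 'fy', 'cx', 'cy', 'world_from_camera']
{'time': 0.1, 'qpos': array([ 1.14098528e+00,  3.42657810e-01,  1.52492315e+00,  3.12277391e-06,
        1.27541170e+00, -1.45993254e-01]), 'qvel': array([-0.00063994, -0.00079079, -0.00287421,  0.00053488,  0.00113106,
       -0.00053141]), 'joint_efforts': array([ 1.56231221e-03, -4.31994867e+01, -2.44697142e+01,  7.19687738e-02,
        5.25408180e-02, -5.65272126e-05]), 'tool_pos': array([0.14693568, 0.50389242, 0.40411124]), 'tool_rot': array([-3.14020797e+00, -2.06620891e-04,  2.85777381e+00]), 'contact_force': array([ 1.23168581, -0.20572935, -0.19646891]), 'torque': array([-0.004683  , -0.0176086 ,  0.04808691]), 'grip_force': 0.0, 'opening': 0.09164636042945166}
```

View pics/top0.png

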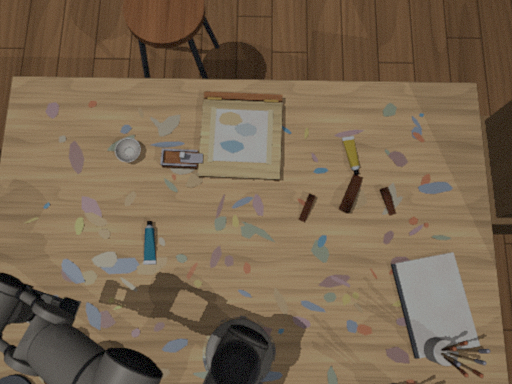

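View pics/scene0.png

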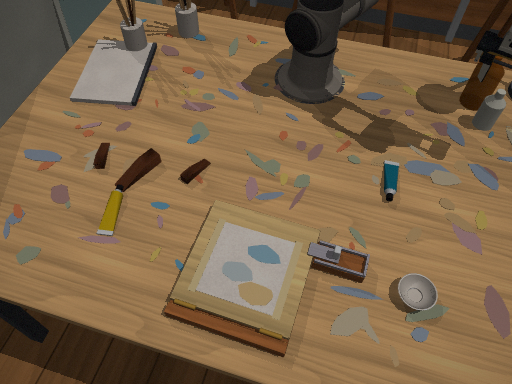

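The top view shows the board at (240,138), the lock at (183,158), and three dark pieces at (307,207), (350,194) and (388,200), with the middle one the longest. The yellow tube's cap at (357,170) is close to that middle piece. The blue tube is at (150,243) and the dish at (127,150).

```bash
cat > m.py <<'E'
from h import *
def load(n):
    z=np.load(n+'.npz'); return {k:z[k] for k in z.files}
def rect(P):
    r=cv2.minAreaRect((P[:,:2]*1000).astype(np.float32)); return np.round(r[0],1),np.round(r[1],1),round(r[2],1)
if __name__=='__main__':
    for n in ('top','scene'):
        c=load(n); X=cloud(c); im=c['img']; hsv=cv2.cvtColor(im,cv2.COLOR_RGB2HSV)
        V=hsv[...,2]; 
        dark=((im.max(-1)<95)&(X[...,2]>0.003)&(X[...,2]<0.06)&(X[...,0]>.3)&(X[...,0]<.8)&(abs(X[...,1])<.6)).astype(np.uint8)
        k,l,s,_=cv2.connectedComponentsWithStats(dark)
        print(n)
        for i in range(1,k):
            if s[i,4]<60: continue
            P=X[l==i]; q=rect(P); print(s[i],q, 'z',np.round(np.percentile(P[:,2],[5,50,95]),3))
            if max(q[1])>100:
                m=P[:,:2].mean(0); d=np.linalg.svd(P[:,:2]-m)[2][0]; t=(P[:,:2]-m)@d
                print(' dir',d,'mean',m)
                for a in np.arange(-.08,.08,.01):
                    Q=P[(t>=a)&(t<a+.01)]
                    if len(Q): print('  ',round(a,3),len(Q),np.round(Q.mean(0),4))
        b=((X[...,2]>.029)&(X[...,2]<.039)&(X[...,0]>.55)&(X[...,0]<1.0)&(abs(X[...,1]-.05)<.25)).astype(np.uint8)
        b=cv2.morphologyEx(b,cv2.MORPH_OPEN,np.ones((9,9)))
        P=X[b>0]; print('board',rect(P),np.median(P[:,2]))
        g=(X[...,2]>.05)&(X[...,2]<.09)&(X[...,0]>.55)&(X[...,0]<.9)&(X[...,1]<.4)&(X[...,1]>.05)
        P=X[g]; print('grip',len(P),P.min(0) if len(P) else 0,P.max(0) if len(P) else 0,P.mean(0) if len(P) else 0)
        t=(X[...,2]>.008)&(X[...,0]>.4)&(X[...,0]<.9)&(abs(X[...,1])<.5)
        big=cv2.resize((im*1.0).astype(np.uint8),None,fx=1,fy=1)
    c=load('top'); a=cv2.resize(c['img'][80:225,130:410],None,fx=2.8,fy=2.8,interpolation=cv2.INTER_CUBIC)
    cv2.imwrite('pics/crop0.png',cv2.convertScaleAbs(a,alpha=1.5)[...,::-1])
E
python3 m.py
```

```text
top
[162 163  37   7 110] (array([609.2, 213.5]), array([ 16.9, 123.3]), 3.7) z [0.011 0.027 0.039]
 dir [-0.00922303  0.99995747] mean [0.60870361 0.20833347]
   -0.06 10 [0.6109 0.1553 0.0304]
   -0.05 12 [0.6099 0.162  0.0261]
   -0.04 12 [0.6096 0.173  0.0267]
   -0.03 10 [0.6075 0.1831 0.0261]
   -0.02 8 [0.6069 0.1949 0.0226]
   -0.01 6 [0.607  0.2033 0.0241]
   -0.0 6 [0.6069 0.2129 0.0282]
   0.01 6 [0.6076 0.2237 0.0251]
   0.02 7 [0.6082 0.2337 0.027 ]
   0.03 9 [0.6093 0.2431 0.026 ]
   0.04 9 [0.6084 0.2531 0.0272]
   0.05 8 [0.6088 0.2631 0.0256]
   0.06 7 [0.6097 0.2724 0.022 ]
[339 169  24  44 458] (array([ 531.6, -377.4]), array([ 45.6, 156.1]), 67.8) z [0.007 0.026 0.037]
 dir [-0.92549271  0.37876542] mean [ 0.52244187 -0.37047247]
   -0.08 20 [ 0.5936 -0.3926  0.0197]
   -0.07 19 [ 0.5821 -0.3967  0.0103]
   -0.06 29 [ 0.573  -0.393   0.0101]
   -0.05 30 [ 0.5623 -0.3912  0.0131]
   -0.04 26 [ 0.5542 -0.3845  0.0159]
   -0.03 28 [ 0.5449 -0.3816  0.0194]
   -0.02 30 [ 0.5354 -0.3769  0.0234]
   -0.01 27 [ 0.5269 -0.3726  0.0269]
   -0.0 33 [ 0.5181 -0.3682  0.0281]
[... 2925 characters left out ...]
   -0.04 43 [0.66   0.1872 0.0254]
   -0.03 42 [0.661  0.1974 0.0251]
   -0.02 42 [0.6607 0.2076 0.0253]
   -0.01 36 [0.6606 0.218  0.024 ]
   -0.0 42 [0.6504 0.2261 0.0267]
   0.01 47 [0.6524 0.2363 0.0259]
   0.02 44 [0.6528 0.2469 0.0249]
   0.03 42 [0.6538 0.257  0.0256]
   0.04 55 [0.652  0.2674 0.0265]
   0.05 70 [0.6376 0.2733 0.0323]
[326 250  15  10  77] (array([636.2, 197.6]), array([32.7, 20.4]), 82.3) z [0.039 0.042 0.057]
[426 284  10  24  64] (array([663.3, 432.8]), array([14.9, 58.2]), 86.3) z [0.022 0.027 0.031]
board (array([708.8,  10.3]), array([280. , 280.5]), 88.3) 0.03510428002564814
grip 86 [0.62458396 0.19551775 0.05071675] [0.64483513 0.21128173 0.07741586] [0.63792989 0.20324144 0.06906411]
  return _methods._mean(a, axis=axis, dtype=dtype,
  ret = ret.dtype.type(ret / rcount)
```

View pics/crop0.png

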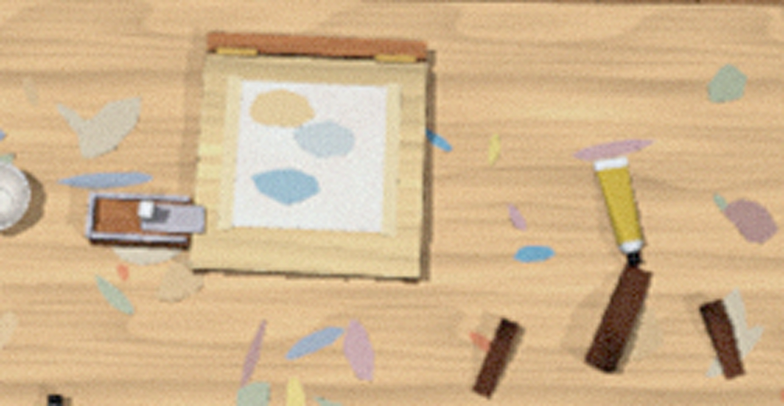

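The crop confirms the middle dark piece, at crop (620,318), is the full-size wedge. Its thin end points at the tube cap at (633,258), so I'll lift it straight up. The lock grip is at crop (147,209), which is about (0.636, 0.201) in world coordinates.

>>> arm_command --pt "24.5 -15 -6" --pt "24.5 -15 -6" --pt "24.5 -15 -6" --pt "24.5 -15 -6" --pt "24.5 -15 -6" --pt "24.5 -15 -6" --pt "24.5 -15 -6" --pt "24.5 -15 -6" --pt "24.5 -15 -6" --pt "24.5 -15 -6" --pt "24.5 -15 -6" --pt "24.5 -15 -6" --pt "24.5 -15 -6" --pt "24.5 -15 -6" --pt "24.5 -15 -6" --pt "24.5 -15 -6" --pt "24.5 -15 -6" --pt "24.5 -15 -6" --pt "24.5 -15 -6" --pt "24.5 -15 -6" --spin '[0.75,0.75,0.75,0.75,0.75,0.75,0.75,0.75,0.75,0.75,0.75,0.75,0.75,0.75,0.75,0.75,0.75,0.75,0.75,0.75]' --jaw 1

```text
time: 2.1
tool_pos: [0.6378, 0.2033, 0.2839]
tool_rot: [-3.141, -0.001, 3.12]
contact_force: [0.8, -0.1, 0.9]
opening: 0.0921
grip_force: 0.0
```

>>> arm_command --pt "0 0 -15" --pt "0 0 -15" --pt "-1 -1 -15" --pt "0 0 -14" --pt "0 0 0" --pt "0 0 0" --spin '[0,0,-0.5,0,0,0]'

```text
time: 2.7
tool_pos: [0.6358, 0.2034, 0.2256]
tool_rot: [3.142, -0.001, 3.112]
contact_force: [0.6, 0.4, 0.5]
opening: 0.0918
grip_force: 0.0
```

>>> arm_command --pt "0 0 0" --pt "0 0 0" --pt "0 0 0" --pt "0 0 0" --pt "0 0 0" --pt "0 0 0" --pt "0 0 0" --pt "0 0 0" --pt "0 0 0" --pt "0 0 0" --spin '[0,0,0,0,0,0,0,0,0,0]' --jaw -1 --squeeze 15

```text
time: 3.7
tool_pos: [0.636, 0.203, 0.2257]
tool_rot: [3.142, -0.0, 3.111]
contact_force: [-0.6, -1.0, 0.5]
opening: 0.0165
grip_force: 1.3
```

>>> arm_command --pt "0 0 0" --pt "0 0 0" --pt "0 4 0" --pt "0 4 0" --pt "0.5 5 0" --pt "0 5 0" --pt "0.5 5 0" --pt "0 5 0" --pt "0 5 0" --pt "0 3 0" --pt "0 3 0" --pt "0 0 0" --spin '[0,0,0,0,0,0,0,0,0,0,0,0]'

```text
time: 4.9
tool_pos: [0.6371, 0.2426, 0.2257]
tool_rot: [3.141, 0.001, 3.111]
contact_force: [1.1, 0.3, -0.9]
opening: 0.0161
grip_force: 15.0
```

>>> arm_command --pt "0 2 0" --pt "0 2 0" --pt "0 2 0" --pt "0 1 0" --pt "0 0 0" --spin '[0,0,0,0,0]'

```text
time: 5.4
tool_pos: [0.6373, 0.2473, 0.2257]
tool_rot: [-3.138, -0.0, 3.11]
contact_force: [1.6, -9.9, -0.1]
opening: 0.0157
grip_force: 15.0
```

>>> arm_command --pt "0 1 0" --pt "0 1 0" --pt "0 1 0" --pt "0 0 0" --pt "0 0 0" --spin '[0,0,0,0,0]'

```text
time: 5.9
tool_pos: [0.6376, 0.2482, 0.2257]
tool_rot: [-3.134, -0.001, 3.11]
contact_force: [-0.1, -18.8, 1.6]
opening: 0.0159
grip_force: 15.0
```

>>> arm_command --pt "0 0 0" --pt "0 0 0" --pt "0 0 0" --pt "0 0 0" --pt "0 0 0" --pt "0 0 0" --pt "0 0 20" --pt "0 0 30" --pt "0 0 30" --pt "0 0 30" --spin '[0,0,0,0,0,0,0,0,0,0]' --jaw 1

```text
time: 6.9
tool_pos: [0.6368, 0.2522, 0.3368]
tool_rot: [3.141, -0.0, 3.111]
contact_force: [1.1, -0.0, 1.1]
opening: 0.0899
grip_force: 0.0
```

>>> arm_command --pt "-7 -31 4" --pt "-7 -31 4" --pt "-7 -31 4" --pt "-7 -31 4" --pt "-7 -31 4" --pt "-7 -31 4" --pt "-7 -31 4" --pt "-7 -31 4" --pt "-7 -31 4" --pt "-7 -31 4" --pt "-7 -31 4" --pt "-7 -31 4" --pt "-7 -31 4" --pt "-7 -31 4" --pt "-7 -31 4" --pt "-7 -31 4" --pt "-7 -31 4" --pt "-7 -31 4" --pt "-7 -31 4" --pt "-7 -31 4" --spin '[-1.2,-1.2,-1.2,-1.2,-1.2,-1.2,-1.2,-1.2,-1.2,-1.2,-1.2,-1.2,-1.2,-1.2,-1.2,-1.2,-1.2,-1.2,-1.2,-1.2]'

```text
time: 8.9
tool_pos: [0.4966, -0.3691, 0.4161]
tool_rot: [3.141, 0.0, 2.691]
contact_force: [0.7, -0.3, 0.6]
opening: 0.0919
grip_force: 0.0
```

```bash
cat > w.py <<'E'
from m import *
o=observe(); print(np.round(o['tool_pos'],4),np.round(o['tool_rot'],3))
for n in ('wrist','top','scene'):
    c=grab(n); X=cloud(c); im=c['img']
    if n=='wrist': cv2.imwrite('pics/wrist1.png',im[...,::-1])
    g=(X[...,2]>.05)&(X[...,2]<.09)&(X[...,0]>.55)&(X[...,0]<.75)&(X[...,1]<.4)&(X[...,1]>.1)
    if g.sum()>10 and n!='wrist': print(n,'grip',X[g].mean(0))
    if n=='top': continue
    dark=((im.max(-1)<95)&(X[...,2]>0.0025)&(X[...,2]<0.06)&(X[...,0]>.4)&(X[...,0]<.63)&(abs(X[...,1]+.37)<.09)).astype(np.uint8)
    if n=='wrist': dark=cv2.morphologyEx(dark,cv2.MORPH_OPEN,np.ones((15,15)))
    k,l,s,_=cv2.connectedComponentsWithStats(dark)
    for i in range(1,k):
        if s[i,4]>100:
            P=X[l==i]; print(n,s[i],rect(P),np.round(np.percentile(P[:,2],[5,50,95]),3))
            T=P[P[:,2]>.031]; 
            if len(T)>30: print('  heel top',rect(T))
E
python3 w.py
```

```text
[ 0.4966 -0.3691  0.4161] [3.141 0.    2.691]
top grip [0.63513211 0.24314588 0.06834503]
scene grip [0.63945531 0.2468182  0.0687737 ]
scene [115 148  46  44 785] (array([ 530., -372.]), array([ 43.9, 150.7]), 68.6) [0.006 0.023 0.036]
  heel top (array([ 492. , -356.1]), array([38.1, 68.4]), 64.7)
```

View pics/wrist1.png

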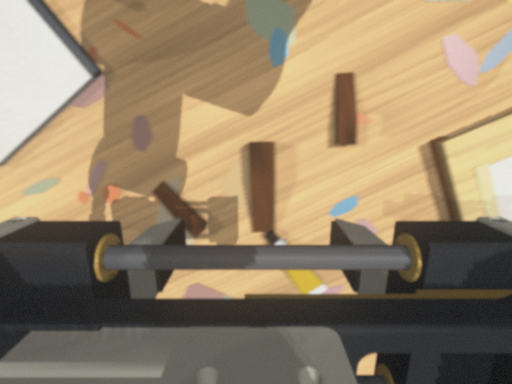

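The wrist view shows the wedge with its heel on top at about (260,143) and its tip at about (262,232). The tube cap is just beyond it at (272,238).

```bash
python3 - <<'E'
from m import *
c=load('wrist'); X=cloud(c); im=c['img'].astype(int)
print(im[180,260],X[180,260],im[150,258],X[150,258],X[225,262],im[225,262],X[180,300],im[180,300])
m=((im[...,0]<110)&(im[...,0]>im[...,2]+15)).astype(np.uint8); m[236:]=0; m[:130]=0; m[:,:235]=0; m[:,290:]=0
k,l,s,_=cv2.connectedComponentsWithStats(m); i=1+s[1:,4].argmax(); M=l==i; print(s[i])
P=X[M]; print(rect(P),np.percentile(P[:,2],[5,50,95]))
# per-row edges -> world points using depth; centerline
C=[]
for r in range(s[i,1]+2,s[i,1]+s[i,3]-2,6):
    u=np.where(M[r])[0]; a,b=X[r,u[1]],X[r,u[-2]]; q=X[r,u[2:-2]].mean(0); C.append(q); print(r,u[0],u[-1],np.round(q*1000,1),round(np.linalg.norm((a-b)[:2])*1000,1))
C=np.array(C); v=np.linalg.svd(C[:,:2]-C[:,:2].mean(0))[2][0]; v*=np.sign(v[0]); print('yaw',np.degrees(np.arctan2(v[1],v[0])))
t=(P[:,:2]-C[:,:2].mean(0))@v; n=(P[:,:2]-C[:,:2].mean(0))@[-v[1],v[0]]
print('ends',[(np.round((C[:,:2].mean(0)+v*e)*1000,1)) for e in (t.min(),t.max())],t.max()-t.min(),np.percentile(n,[1,50,99]))
E
```

```text
[112  77  54] [ 0.50503646 -0.37066634  0.03570109] [93 67 47] [ 0.46716026 -0.35543612  0.03407924] [ 0.5760677  -0.40105333  0.00790179] [111  76  55] [ 5.38323941e-01 -3.19354334e-01  2.69037665e-04] [226 190 138]
[249 143  23  36 663]
(array([ 468.6, -354.2]), array([29.5, 75.9]), 68.2) [0.03332698 0.03461743 0.03587471]
145 249 267 [ 461.2 -352.5   34.7] 21.3
151 250 268 [ 468.9 -354.8   34.3] 21.5
157 250 270 [ 476.7 -357.1   34.7] 24.3
163 251 271 [ 484.6 -359.3   34.8] 24.4
169 251 271 [ 492.  -362.9   34.8] 24.5
175 256 270 [ 501.1 -363.2   34.6] 16.4
yaw -16.052714758779093
ends [array([ 432.1, -344.3]), array([ 505.5, -365.4])] 0.0763386064977598 [-0.01467142 -0.00016083  0.01338091]
```

```bash
cat > wr.py <<'E'
from m import *
def wedge(c):
    X=cloud(c); im=c['img'].astype(int)
    m=((im[...,0]<150)&(im[...,2]<90)&(X[...,2]>.002)).astype(np.uint8); m[236:]=0; m[:130]=0; m[:,:235]=0; m[:,290:]=0
    k,l,s,_=cv2.connectedComponentsWithStats(m); i=1+s[1:,4].argmax(); M=l==i; print(s[i])
    C=[]
    for r in range(s[i,1]+2,s[i,1]+s[i,3]-2,8):
        u=np.where(M[r])[0]; a,b=X[r,u[1]],X[r,u[-2]]; q=X[r,u[2:-2]].mean(0); C.append(q); print(r,u[0],u[-1],np.round(q*1000,1),round(np.linalg.norm((a-b)[:2])*1000,1))
    P=X[M]; T=P[(P[:,2]>.031)]; print('all',rect(P),'heel',rect(T))
    b=cv2.boxPoints(cv2.minAreaRect((P[:,:2]*1000).astype(np.float32))); print(np.round(b,1).tolist())
wedge(load('wrist'))
E
python3 wr.py
```

```text
[ 247  142   30   94 2070]
144 250 273 [ 462.  -347.8   34.7] 27.9
152 251 273 [ 471.8 -351.7   34.5] 26.9
160 251 273 [ 481.5 -356.4   34.7] 27.1
168 247 273 [ 490.7 -363.1   33.1] 34.3
176 249 273 [ 501.4 -365.9   34.6] 27.5
184 248 273 [ 511.7 -371.5   32.3] 33.7
192 252 273 [ 523.7 -375.6   28.4] 27.0
200 252 273 [ 535.6 -381.2   23.8] 27.4
208 251 273 [ 548.  -387.    19.3] 28.1
216 253 273 [ 561.2 -392.4   14.7] 27.2
224 254 273 [ 574.8 -397.9   10. ] 26.2
232 265 274 [ 589.8 -392.5   15.1] 6.7
all (array([ 512.3, -373.1]), array([ 39.7, 171.1]), 66.8) heel (array([ 476.7, -354.1]), array([32.2, 90.3]), 64.3)
[[425.79998779296875, -357.6000061035156], [583.0999755859375, -425.0], [598.7999877929688, -388.5], [441.5, -321.1000061035156]]
```

>>> arm_command --pt "-4 3.2 -34" --pt "-4 3.2 -34" --pt "-4 3.2 -34" --pt "-3.7 3.3 -34" --pt "0 0 -30" --pt "0 0 0" --spin '[0.4,0.4,0.4,0.4,0,0]' --jaw 1

```text
time: 9.65
tool_pos: [0.4806, -0.3529, 0.2458]
tool_rot: [3.138, -0.008, 2.721]
contact_force: [0.0, 0.9, -0.3]
opening: 0.092
grip_force: 0.0
```

```bash
python3 - <<'E'
from m import *
o=observe(); print(np.round(o['tool_pos'],4),np.round(np.degrees(o['tool_rot']),2))
c=grab('wrist'); cv2.imwrite('pics/wrist2.png',c['img'][...,::-1])
X=cloud(c)
np.save('X2.npy',X)
im=c['img'].astype(int)
for r in (60,90,120,150,180,210):
    m=(X[r,:,2]>.012)&(X[r,:,2]<.05)&(im[r,:,0]<170)&(X[r,:,0]>.43)
    u=np.where(m)[0]
    if len(u): print(r,u[0],u[-1],np.round(X[r,u[0]],4),np.round(X[r,u[-1]],4))
E
```

```text
[ 0.4806 -0.3529  0.2458] [179.8   -0.47 155.91]
120 392 426 [ 0.4566 -0.2288  0.012 ] [ 0.4664 -0.2068  0.0157]
150 389 428 [ 0.4776 -0.238   0.0127] [ 0.4871 -0.2146  0.0218]
180 387 425 [ 0.5003 -0.2466  0.0127] [ 0.5079 -0.2239  0.0238]
210 234 281 [ 0.4667 -0.3667  0.0349] [ 0.4813 -0.3345  0.0344]
```

View pics/wrist2.png

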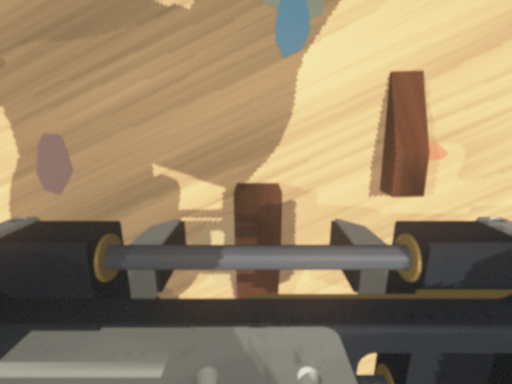

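The wrist view shows the wedge heel centred between the fingers at columns 235-281, with its end at row 184.

```bash
python3 - <<'E'
import numpy as np
X=np.load('X2.npy')
for r in range(176,220,4): print(r,np.round(X[r,258]*1000,1))
E
```

```text
176 [ 4.565e+02 -3.422e+02  3.000e-01]
180 [ 4.597e+02 -3.436e+02  4.000e-01]
184 [ 461.5 -344.5    7.1]
188 [ 461.4 -344.5   22. ]
192 [ 461.6 -344.6   33.9]
196 [ 464.  -345.7   35.2]
200 [ 466.9 -347.    34.9]
204 [ 470.  -348.4   34.2]
208 [ 472.7 -349.6   34.6]
212 [ 475.8 -351.    33.9]
216 [ 478.5 -352.2   34.5]
```

>>> arm_command --pt "0 0 -20" --pt "0 0 -20" --pt "0 0 -15" --pt "0 0 -8" --pt "0 0 0" --pt "0 0 0" --spin '[0,0,0,0,0,0]'

```text
time: 10.3
tool_pos: [0.4818, -0.3553, 0.1882]
tool_rot: [-3.141, 0.002, 2.72]
contact_force: [-0.3, -0.0, -0.1]
opening: 0.0921
grip_force: 0.0
```

>>> arm_command --pt "0 0 0" --pt "0 0 0" --pt "0 0 0" --pt "0 0 0" --pt "0 0 0" --pt "0 0 0" --pt "0 0 0" --pt "0 0 0" --pt "0 0 0" --pt "0 0 0" --spin '[0,0,0,0,0,0,0,0,0,0]' --jaw -1 --squeeze 40

```text
time: 11.3
tool_pos: [0.4813, -0.355, 0.1867]
tool_rot: [3.141, -0.0, 2.72]
contact_force: [0.3, 1.0, 0.3]
opening: 0.0356
grip_force: 39.8
```

>>> arm_command --pt "-1.8 0.8 0" --pt "-2.7 1.2 1" --pt "-3.6 1.6 4" --pt "0 0 15" --pt "0 0 20" --pt "0 0 20" --pt "0 0 0" --spin '[0,0,0,0,0,0,0]'

```text
time: 12.0
tool_pos: [0.4735, -0.352, 0.2495]
tool_rot: [-3.14, 0.005, 2.72]
contact_force: [-0.1, 0.1, -1.5]
opening: 0.036
grip_force: 39.8
```

>>> arm_command --pt "-2 18 0" --pt "-2 18 0" --pt "-2 18 0" --pt "-2 18 0" --pt "-2 18 0" --pt "-2 18 0" --pt "-2 18 0" --pt "-2 18 0" --pt "-2 18 0" --pt "-2 18 0" --pt "-2 18 0" --pt "-2 18 0" --pt "-2 18 0" --pt "-2 18 0" --pt "-2 18 0" --pt "-2 18 0" --pt "-2 18 0" --pt "-2 18 0" --pt "-2 18 0" --pt "-2 18 0" --spin '[1.12,1.12,1.12,1.12,1.12,1.12,1.12,1.12,1.12,1.12,1.12,1.12,1.12,1.12,1.12,1.12,1.12,1.12,1.12,1.12]'

```text
time: 14.0
tool_pos: [0.4327, 0.0099, 0.2469]
tool_rot: [3.142, 0.0, 3.113]
contact_force: [0.8, 0.6, -1.2]
opening: 0.0357
grip_force: 39.8
```

```bash
cat > s.py <<'E'
from m import *
import sys
o=observe(); print(o['time'],np.round(o['tool_pos'],4),np.round(np.degrees(o['tool_rot']),2),np.round(o['contact_force'],1),o['opening'],o['grip_force'])
c=grab('scene'); X=cloud(c); im=c['img']; cv2.imwrite(f'pics/scene_{sys.argv[1]}.png',im[...,::-1])
b=((X[...,2]>.029)&(X[...,2]<.047)&(X[...,0]>.55)&(X[...,0]<1.0)&(abs(X[...,1]-.01)<.16)).astype(np.uint8)
b=cv2.morphologyEx(b,cv2.MORPH_OPEN,np.ones((9,9))); P=X[b>0]; print('board',rect(P))
Q=P-P.mean(0); A=np.c_[P[:,0]-.5689,P[:,1]-.0145,np.ones(len(P))]; f=np.linalg.lstsq(A,P[:,2],rcond=None)[0]; print('plane: top z at near edge',f[2]*1000,'slope',f[:2], 'z at hinge',(f[2]+f[0]*.28)*1000)
g=(X[...,2]>.05)&(X[...,2]<.09)&(X[...,0]>.6)&(X[...,0]<.67)&(X[...,1]<.4)&(X[...,1]>.17); print('grip',X[g].mean(0))
E
python3 s.py a
```

```text
14.0 [0.4327 0.0099 0.2469] [1.8000e+02 2.0000e-02 1.7834e+02] [ 0.8  0.6 -1.2] 0.03567570871281797 39.78697121143341
board (array([711.7,  10.2]), array([280.8, 290.2]), 88.0)
plane: top z at near edge 35.043242953743665 slope [0.00143337 0.00099773] z at hinge 35.44458786017946
grip [0.63951617 0.24694217 0.06885211]
```

View pics/scene_a.png

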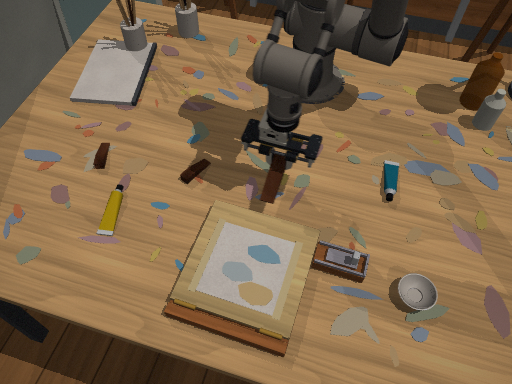

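The scene picture shows the wedge held in front of the open front of the stand, with its tip at about (268,200). The lock is open, and the tubes and dish are where they were.

>>> arm_command --pt "0 3 -15" --pt "0 3 -15" --pt "-1 2.5 -15" --pt "-1 0 -10" --pt "0 0 -3" --pt "0 0 -1" --pt "0 0 -1" --pt "0 0 0" --pt "0 0 0" --spin '[0,0,0,0,0,0,0,0,0]'

```text
time: 14.95
tool_pos: [0.4313, 0.0169, 0.1871]
tool_rot: [-3.142, 0.001, 3.111]
contact_force: [-0.7, -0.2, -0.8]
opening: 0.0359
grip_force: 39.8
```

```bash
python3 s.py b; python3 - <<'E'
from m import *
for n in ('scene','top'):
    c=load('scene') if n=='scene' else grab('top'); X=cloud(c); im=c['img']
    m=((im.max(-1)<100)&(X[...,2]>.002)&(X[...,2]<.04)&(X[...,0]>.44)&(X[...,0]<.575)&(abs(X[...,1]-.01)<.035)).astype(np.uint8)
    k,l,s,_=cv2.connectedComponentsWithStats(m); i=1+s[1:,4].argmax(); P=X[l==i]; print(n,s[i],rect(P),P.max(0))
    for a in np.arange(.45,.57,.01):
        Q=P[(P[:,0]>=a)&(P[:,0]<a+.01)]
        if len(Q): print(np.round(Q.mean(0)*1000,1),np.round(np.percentile(Q[:,1],[3,97])*1000,1), round(np.percentile(Q[:,2],90)*1000,1))
E
```

```text
14.95 [0.4313 0.0169 0.1871] [-1.8000e+02  5.0000e-02  1.7823e+02] [-0.7 -0.2 -0.8] 0.035860909272018036 39.78791892528534
board (array([711.6,  10.2]), array([280.7, 289.8]), 88.4)
plane: top z at near edge 35.11858606077141 slope [0.000995   0.00141365] z at hinge 35.39718525470025
grip [0.63945391 0.24698894 0.0687076 ]
scene [263 172  28  45 625] (array([503.8,  14.7]), array([ 59. , 127.2]), 89.7) [0.56744329 0.04462915 0.03930138]
[454.7  19.1  31.2] [-1.6 39.5] 37.6
[465.   19.1  29.1] [-1.7 37.2] 35.0
[474.7  19.2  26.9] [ 0.7 36.2] 32.1
[485.2  17.9  25.4] [ 0.1 35.4] 29.0
[495.3  16.   21.2] [-1.4 35.1] 25.3
[505.3  17.7  18.9] [ 0.1 34.7] 22.4
[514.9  18.2  15.7] [-0.2 34.8] 19.2
[525.   16.9  12.5] [ 0.6 34.4] 16.0
[535.3  17.7   9.4] [-0.8 34.3] 12.2
[544.3  17.    6.1] [ 0.  33.5] 9.7
[567.4  13.8  33. ] [13.8 13.8] 33.0
top [242 178   8   1   8] (array([569.7, -11.9]), array([23.9,  2. ]), 89.6) [5.70721349e-01 8.83476136e-05 2.97693584e-02]
[569.1 -11.   27.8] [-23.2  -0.2] 29.5
```

>>> arm_command --pt "0 0 -0.5" --pt "0 0 -0.5" --pt "0 0 0" --pt "0 0 0" --spin '[0,0,0,0]'

```text
time: 15.45
tool_pos: [0.4312, 0.017, 0.1866]
tool_rot: [-3.142, 0.001, 3.111]
contact_force: [-2.7, 0.3, 10.5]
opening: 0.0356
grip_force: 39.8
```

>>> arm_command --pt "8 -0.2 0" --pt "8 -0.2 0" --pt "8 -0.2 0" --pt "8 -0.2 0" --pt "8 -0.2 0" --pt "8 -0.2 0" --pt "8 -0.2 0" --pt "8 -0.2 0" --pt "0 0 0" --pt "0 0 0" --spin '[0,0,0,0,0,0,0,0,0,0]'

```text
time: 16.45
tool_pos: [0.4949, 0.0155, 0.1864]
tool_rot: [3.141, -0.001, 3.111]
contact_force: [-3.5, 0.8, 8.4]
opening: 0.0357
grip_force: 40.0
```

>>> arm_command --pt "3 -0.1 0" --pt "3 -0.1 0" --pt "2 -0.1 0" --pt "0 0 0" --spin '[0,0,0,0]'

```text
time: 16.85
tool_pos: [0.5015, 0.0154, 0.1864]
tool_rot: [3.141, -0.005, 3.111]
contact_force: [-10.1, 0.3, 14.0]
opening: 0.0361
grip_force: 40.0
```

>>> arm_command --pt "2 0 0" --pt "2 -0.1 0" --pt "0 0 0" --spin '[0,0,0]'

```text
time: 17.15
tool_pos: [0.5056, 0.0153, 0.1864]
tool_rot: [3.141, -0.005, 3.111]
contact_force: [-9.7, -0.4, 14.0]
opening: 0.036
grip_force: 40.0
```

>>> arm_command --pt "2 -0.1 0" --pt "2 0 0" --pt "0 0 0" --spin '[0,0,0]'

```text
time: 17.45
tool_pos: [0.5084, 0.0153, 0.1863]
tool_rot: [3.141, -0.009, 3.111]
contact_force: [-16.1, -0.3, 20.6]
opening: 0.0358
grip_force: 40.0
```

>>> arm_command --pt "2 0 0" --pt "2 -0.1 0" --pt "0 0 0" --pt "0 0 0" --spin '[0,0,0,0]'

```text
time: 17.85
tool_pos: [0.5101, 0.0153, 0.1862]
tool_rot: [3.141, -0.016, 3.112]
contact_force: [-27.3, -0.3, 29.7]
opening: 0.0355
grip_force: 40.0
```

```bash
python3 s.py c
```

```text
17.85 [0.5101 0.0153 0.1862] [179.97  -0.94 178.31] [-27.3  -0.3  29.7] 0.035518535694862324 40.00676393508911
board (array([711.8,   9.7]), array([281. , 288.7]), 88.3)
plane: top z at near edge 35.16911420895443 slope [0.00069857 0.00132681] z at hinge 35.364714637564035
grip [0.63958771 0.24687918 0.06866606]
```

>>> arm_command --pt "-1 0 0.5" --pt "0 0 0.5" --pt "0 0 0.5" --pt "0 0 0" --spin '[0,0,0,0]'

```text
time: 18.3
tool_pos: [0.5109, 0.0153, 0.1863]
tool_rot: [3.141, -0.011, 3.111]
contact_force: [-12.8, -0.2, 6.0]
opening: 0.0356
grip_force: 40.0
```

```bash
python3 - <<'E'
from m import *
c=load('scene'); a=cv2.resize(c['img'][110:290,190:390],None,fx=3.3,fy=3.3,interpolation=cv2.INTER_CUBIC); cv2.imwrite('pics/crop_c.png',cv2.convertScaleAbs(a,alpha=1.6)[...,::-1])
E
```

```text
(no output)
```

View pics/crop_c.png

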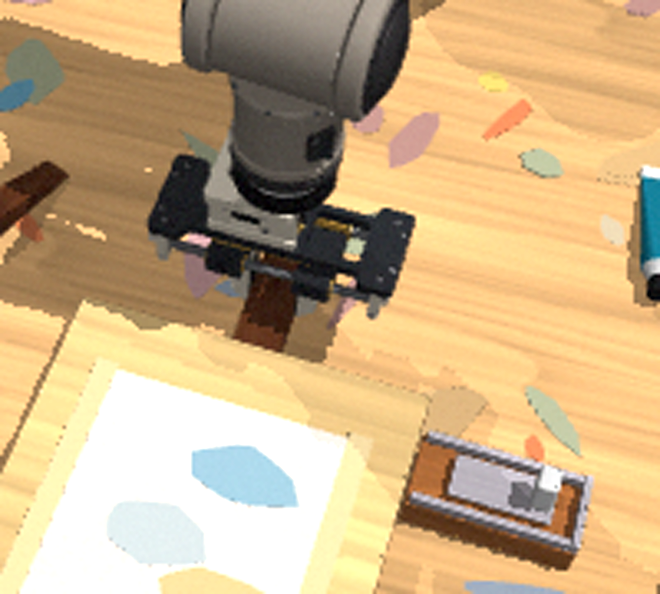

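The crop shows the wedge's slope under the board's near edge at (265,345), and the lock tongue clear of the board. The drag came from my downward preload, so I'll push on with less of it.

>>> arm_command --pt "0 0 0.3" --pt "1.5 0 0.2" --pt "1.5 0 0" --pt "0 0 0" --spin '[0,0,0,0]'

```text
time: 18.7
tool_pos: [0.5145, 0.0152, 0.1863]
tool_rot: [3.141, -0.01, 3.111]
contact_force: [-9.2, 0.6, -1.1]
opening: 0.0358
grip_force: 40.0
```

>>> arm_command --pt "1.5 -0.1 0.2" --pt "1.5 0 0.1" --pt "0 0 0" --spin '[0,0,0]'

```text
time: 19.0
tool_pos: [0.5179, 0.015, 0.1864]
tool_rot: [3.141, -0.009, 3.111]
contact_force: [-6.0, 0.4, -5.5]
opening: 0.0356
grip_force: 40.0
```

```bash
python3 s.py d
```

```text
19.0 [0.5179 0.015  0.1864] [179.96  -0.5  178.26] [-6.   0.4 -5.5] 0.03561743002865721 39.98909533023834
board (array([711.9,  10.2]), array([280.1, 289.4]), 88.3)
plane: top z at near edge 38.1710179438544 slope [-0.0100083   0.00155948] z at hinge 35.36869424391291
grip [0.63966758 0.2467503  0.06890879]
```

>>> arm_command --pt "1.5 0 -0.2" --pt "1.5 -0.1 0" --pt "1.5 0 0" --pt "1.5 0 0" --pt "1 0 0" --pt "0 0 0" --spin '[0,0,0,0,0,0]'

```text
time: 19.65
tool_pos: [0.5245, 0.015, 0.1863]
tool_rot: [3.141, -0.01, 3.111]
contact_force: [-8.3, -0.4, -2.5]
opening: 0.0357
grip_force: 40.0
```

```bash
python3 s.py e
```

```text
19.65 [0.5245 0.015  0.1863] [179.95  -0.58 178.26] [-8.3 -0.4 -2.5] 0.035653516563614575 39.990692138671875
board (array([708.2,  10.3]), array([279.9, 296.1]), 88.2)
plane: top z at near edge 40.26226191768672 slope [-0.01738501  0.00138817] z at hinge 35.394458362898234
grip [0.63929061 0.24693469 0.06876284]
```

>>> arm_command --pt "1.5 0 0" --pt "1.5 0 0" --pt "0 0 0" --pt "0 0 0" --spin '[0,0,0,0]'

```text
time: 20.1
tool_pos: [0.5276, 0.015, 0.1863]
tool_rot: [3.141, -0.01, 3.111]
contact_force: [-9.4, 0.1, -2.7]
opening: 0.0358
grip_force: 40.0
```

```bash
python3 s.py f; python3 - <<'E'
from m import *
c=load('scene'); a=cv2.resize(c['img'][110:330,160:380],None,fx=2.7,fy=2.7,interpolation=cv2.INTER_CUBIC); cv2.imwrite('pics/crop_f.png',cv2.convertScaleAbs(a,alpha=1.6)[...,::-1])
E
```

```text
20.1 [0.5276 0.015  0.1863] [179.95  -0.55 178.26] [-9.4  0.1 -2.7] 0.035779551246595535 39.99084770679474
board (array([708.6,  10.4]), array([280.1, 295.1]), 88.3)
plane: top z at near edge 41.26067827393837 slope [-0.02095279  0.00195328] z at hinge 35.39389724185124
grip [0.63967016 0.24690966 0.06850599]
```

View pics/crop_f.png

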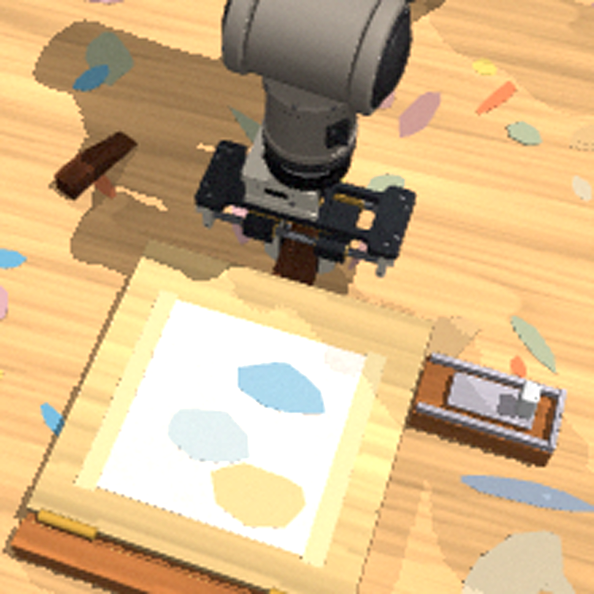

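The crop shows the near edge lifted on the wedge at (295,280), with the lock still open. I'll settle the wedge flat and relax the push a little.

>>> arm_command --pt "0 0 -0.3" --pt "-0.7 0 -0.2" --pt "0 0 0" --pt "0 0 0" --pt "0 0 0" --pt "0 0 0" --pt "0 0 0" --pt "0 0 0" --spin '[0,0,0,0,0,0,0,0]'

```text
time: 20.95
tool_pos: [0.5273, 0.015, 0.1863]
tool_rot: [3.141, -0.008, 3.111]
contact_force: [-6.6, 0.7, 0.1]
opening: 0.0361
grip_force: 40.0
```

```bash
python3 s.py g; python3 - <<'E'
from m import *
a=load('scene'); b=np.array(cv2.imread('pics/scene0.png'))[...,::-1].astype(int)
for n,(r0,r1,c0,c1) in dict(tube_a=(155,205,378,405),tube_b=(180,240,92,130),dish=(268,318,392,442)).items():
    print(n,abs(a['img'][r0:r1,c0:c1].astype(int)-b[r0:r1,c0:c1]).mean())
X=cloud(a); im=a['img']
m=(im.max(-1)<100)&(X[...,2]>.002)&(X[...,2]<.045)&(X[...,0]>.52)&(X[...,0]<.566)&(abs(X[...,1]-.012)<.012)
P=X[m]; A=np.c_[P[:,0]-.569,np.ones(len(P))]; print(len(P),np.linalg.lstsq(A,P[:,2]*1000,rcond=None)[0])
E
```

```text
20.95 [0.5273 0.015  0.1863] [179.96  -0.45 178.25] [-6.6  0.7  0.1] 0.03607041727778117 39.991734623909
board (array([709.6,  10.3]), array([280. , 294.3]), 88.2)
plane: top z at near edge 41.3043904981395 slope [-0.02117477  0.00198896] z at hinge 35.37545615844437
grip [0.63957949 0.24682993 0.06926454]
tube_a 8.125679012345678
tube_b 12.359356725146199
dish 7.9376
136 [-49.02603211  32.84835447]
```

>>> arm_command --pt "-0.8 0 -0.3" --pt "0 0 -0.2" --pt "0 0 0" --pt "0 0 0" --pt "0 0 0" --pt "0 0 0" --spin '[0,0,0,0,0,0]'

```text
time: 21.6
tool_pos: [0.527, 0.015, 0.1863]
tool_rot: [3.141, -0.006, 3.111]
contact_force: [-5.5, 1.7, 2.2]
opening: 0.036
grip_force: 40.0
```

```bash
python3 s.py h; python3 - <<'E'
from m import *
a=load('scene')['img']; b=cv2.imread('pics/scene0.png')[...,::-1]
for i in (b,a):
    h=cv2.cvtColor(np.ascontiguousarray(i),cv2.COLOR_RGB2HSV)
    for lo,hi,(r0,r1,c0,c1) in (((22,150,90),(35,255,255),(170,245,85,140)),((85,150,40),(105,255,255),(150,210,370,410))):
        m=cv2.inRange(h,lo,hi)[r0:r1,c0:c1]; y,x=np.nonzero(m); print(len(x),x.mean()+c0,y.mean()+r0)
E
```

```text
21.6 [0.527  0.015  0.1863] [179.96  -0.34 178.25] [-5.5  1.7  2.2] 0.03596076976614297 39.992385506629944
board (array([705.3,  10.3]), array([280.7, 302.1]), 88.4)
plane: top z at near edge 41.254938285683984 slope [-0.0207596   0.00203621] z at hinge 35.442251173028886
grip [0.63960619 0.24687802 0.06898998]
533 111.00750469043152 211.3452157598499
292 390.49657534246575 176.00342465753425
546 111.17399267399267 211.26190476190476
292 390.49657534246575 176.00342465753425
```

The lift is steady at about 6.1 mm, the lock is open, and the tubes haven't moved, so I'm handing in.

```bash
python3 -c "
from cell import *
print(hand_in())"
```

```text
the job is handed in; nothing more can be done
None
```

I handed the job in at about 21.6 s: the lock is open at its end stop, the gripper is holding the wedge under the board's near edge, and the last camera measurement put the lift at about 6.1 mm; the camera showed no movement of the tubes, but I didn't re-measure the dish position, and the wedge may sit about 0.3° tip-down rather than perfectly flat.

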